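# Stand the long eyepiece on the strain viewer

## Robot

A 6-joint arm with a two-finger parallel gripper is mounted at the origin on the work surface. World frame = base frame: x ahead of the robot, y to its left, z up, the work surface at z = 0. Lengths are in mm, angles in rad, forces in N, time in s.
With the tool pointing down it reaches from about 375 to 975 mm from the base axis. Payload 3.8 kg.
Tool frame: the origin (TCP) lies between the finger pads; the fingertips stand 17 mm ahead of it and the grasp point (between the pads) lies 2 mm behind it; z points along the fingers, y is the direction in which the jaws open and shut (so a half turn about z gives the same grasp; the last joint's range is limited). The gripper opens to 85 mm and grips with 20 to 120 N. Pads are 22 mm wide; open, the fingers measure 114 mm over their backs; the gripper's body (76 mm by 85 mm) begins 54 mm behind the grasp point. The pads swing forward as they close: fully open they stand 13 mm farther back than shut.
Start: joints at [1.228, 0.264, 1.604, -0, 1.274, -0.037], TCP at [203.211, 643.68, 248.28] pointing down, gripper open.
Joint ranges: [-2.63, 2.63], [-0.94, 2.18], [0.31, 2.57], [-1.31, 4.45], [0, 2.66], [-2.55, 2.55]. Speed limits (rad/s): [2.57, 2.57, 3.14, 3.14, 3.14, 3.14].

## Interface

Orientations are given as a rotation vector (axis times angle).
In Python, from station import arm gives the robot as it stands. Calls block until the motion is done:
- arm.reach(position, orientation): joint-space move of the TCP to a pose.
- arm.move_straight(position, rot=None, feed=150, contact_N=None): straight line of the TCP; rot=None keeps the orientation; feed is the mean speed in mm/s. With contact_N (N) it stops when the force on the tool has changed by that much, and returns True; else False.
- arm.move_joints(angles): joint-space move.
- arm.set_gripper(opening, newtons=None): opening from 0.0 (shut) to 1.0 (fully open); newtons is the grip in N (None keeps the last); returns when the fingers have stopped.
- arm.dwell(seconds).
- arm.ik(position, orientation): joint angles nearest the present ones, or None.
- arm.get_obs(): the state.
- arm.snapshot(name): name is "scene" or "top" or "wrist"; returns a dict with "color" (480x640x3 uint8, red, green, blue), "range_z" (480x640 float32, mm along the optical axis (not along the pixel's ray), 0 where there is no reading), "fovy" (degrees; the focal length in pixels is half the picture's height over the tangent of half this angle, whatever the lens; pixels are square), "cx", "cy" (the principal point, pixels), "pose" (4x4, takes a point from camera to world coordinates); the wrist camera has in their place "T_tool_cam" (4x4, takes a point from camera to tool coordinates, whose origin is the TCP and whose axes are the flange's). Camera axes: x right, y down, z forward; pixel columns grow to the right and rows downward; lengths in mm; the calibration is good to about 2 mm. A picture is of the moment at which its call begins: read the wrist's pose just before it.
A pose or a line that the arm cannot do raises arm.Unreachable and nothing moves.
- arm.sign_off(): hands the job in, once; it reports no verdict.
The state is a dict: "clock": time; "joints": joint angles; "joint_velocities": joint speeds; "effort": joint torques, N m; "ee_pos": TCP position; "eef_rot": TCP orientation; "force": force on the tool from outside, world axes, zero at the start; "ft_torque": the same for the moment, N m; "opening": opening from 0.0 (shut) to 1.0 (fully open).
Only numpy, scipy, OpenCV 4.12 (cv2) and the standard library are available. Lean on these libraries where they do the work, as an engineer would, in place of code of your own. Each camera call takes 0.05 s, during which the arm holds its last target.

## Task

Take the long eyepiece out of the sloping rest and stand it upright, bare metal barrel down, in the middle of the lit round plate of the low lamp box. Set it down gently, let go and see that it stays standing on its own without wobbling. Leave the short eyepiece in its rest.

Things in the scene. Friction and masses are not known exactly. Their poses are not given: they have to be found in the camera images.
- long_eyepiece_center (a point): Long eyepiece, 124 mm, 160 g, round: bare aluminium barrel 28 mm in diameter for 46 mm with a flat foot, black body 38 mm in diameter from 46 to 100 mm above the foot, rubber eyecup (34 mm) on top. Point: on its axis half-way up, 62 mm from the foot; z runs from foot to eyecup. It starts leaning loose in either place of the rest, eyecup end 35 degrees off vertical, roughly towards the robot.
- short_eyepiece_center (a point): Short eyepiece, 84 mm long, with the same barrel and body diameters (body from 46 to 74 mm, then eyecup), leaning the same way in the other place of the rest. Point: on its axis half-way up, 42 mm from the foot; z runs from foot to eyecup.
- rest (a point): Fixed sloping rest with two open places 110 mm apart along its y axis; point: centre of its base, on the table. In each place the eyepiece lies on a back strip 30 mm wide beneath it, its foot on a small plate between cheeks 16 mm high; both sides of the black body are free for fingers, and the eyepiece lifts out straight up or along its axis.
- plate (a point): Centre of the top face of a round lit pale-green plate, 100 mm in diameter, rigid and level, 48 mm above the table, 3 mm proud of the fixed grey lamp box (180 x 180 mm, 45 mm high) that it sits in. z points up.
Not all that is in view belongs to the job. Leave any orange, pink or turquoise look-alike of the part that bears long_eyepiece_center alone.

How it is judged:
By the outcome, as a careful person would: the job done as asked, in the order asked, and still so for the second after the job is handed in, with the robot touching nothing.
It also fails if it takes over 43 s, if anything falls off the work surface, if the arm or the gripper's body presses on something with over 40 N, if the wrist force passes 120 N, or if a joint passes its speed limit or range.

## Working session

There is one attempt and no reset: what is moved stays moved. The work goes in short steps, each a Python script; the robot and the scene stay as the last script left them, time stands still between calls to the robot, and variables do not carry over. Pictures are saved under pics/ and viewed, and the job is handed in when it is done.

```bash
ls; mkdir -p pics; cat > h.py <<'E'
import numpy as np, cv2
from station import arm
def snap(n,fn):
    o=arm.get_obs(); s=arm.snapshot(n)
    np.savez(f'pics/{fn}.npz',**{k:v for k,v in s.items()},ee=o['ee_pos'],rot=o['eef_rot'])
    cv2.imwrite(f'pics/{fn}.png',s['color'][:,:,::-1]); return s
def load(fn): return dict(np.load(f'pics/{fn}.npz'))
def pose(s):
    if 'pose' in s: return s['pose']
    T=np.eye(4);T[:3,:3]=cv2.Rodrigues(np.array(s['rot'],float))[0];T[:3,3]=s['ee'];return T@s['T_tool_cam']
def cloud(s):
    f=240/np.tan(np.radians(float(s['fovy']))/2); z=s['range_z']
    v,u=np.mgrid[0:480,0:640]
    P=np.stack([(u-s['cx'])/f*z,(v-s['cy'])/f*z,z],-1); T=pose(s)
    W=P@T[:3,:3].T+T[:3,3]; W[z<=0]=np.nan; return W
E
python3 - <<'E'
from h import *
for n in('scene','top','wrist'): 
    s=snap(n,n+'0'); print(n,s['fovy'],s.get('pose',s.get('T_tool_cam')))
print(arm.get_obs())
E
```

```text
pics
scene 50.30604926021202 [[ 1.93626389e-01  8.26099370e-01 -5.29215129e-01  1.03645150e+03]
 [ 9.81025963e-01 -1.57620045e-01  1.12889241e-01  7.21712611e+00]
 [ 9.84281855e-03 -5.41032118e-01 -8.40944330e-01  1.03458886e+03]
 [ 0.00000000e+00  0.00000000e+00  0.00000000e+00  1.00000000e+00]]
top 49.176088719972746 [[-2.48612609e-02 -9.97652066e-01  6.38143640e-02  3.59665840e+02]
 [-9.99448664e-01  2.33993450e-02 -2.35550272e-02  1.48284688e+02]
 [ 2.20065072e-02 -6.43647885e-02 -9.97683761e-01  1.15588340e+03]
 [ 0.00000000e+00  0.00000000e+00  0.00000000e+00  1.00000000e+00]]
wrist 59.04573654648147 [[ 2.86825275e-05 -9.63764212e-01 -2.66755587e-01  6.70023576e+01]
 [ 9.99999891e-01 -9.67756153e-05  4.57165304e-04 -2.03957141e-01]
 [-4.66414995e-04 -2.66755571e-01  9.63764104e-01 -1.24993322e+02]
 [ 0.00000000e+00  0.00000000e+00  0.00000000e+00  1.00000000e+00]]
{'clock': 0.15, 'joints': array([ 1.22814126e+00,  2.64586076e-01,  1.60506719e+00, -1.02150339e-05,
        1.27369728e+00, -3.68833624e-02]), 'joint_velocities': array([ 0.00059594, -0.00160572, -0.00534774,  0.00179225,  0.00071725,
       -0.00017677]), 'effort': array([-1.57331651e-04, -5.15907347e+01, -3.67955661e+01, -2.94298047e-05,
        8.17317719e-03, -1.43455304e-05]), 'ee_pos': array([203.00779899, 643.18444963, 247.24025284]), 'eef_rot': array([-4.78382272e-01, -3.10462950e+00,  2.71434027e-03]), 'force': array([-0.64538022,  0.27031506, -0.53708282]), 'ft_torque': array([ 0.00107915, -0.07031927, -0.01868466]), 'opening': 1.0011519976248096}
```

View pics/scene0.png

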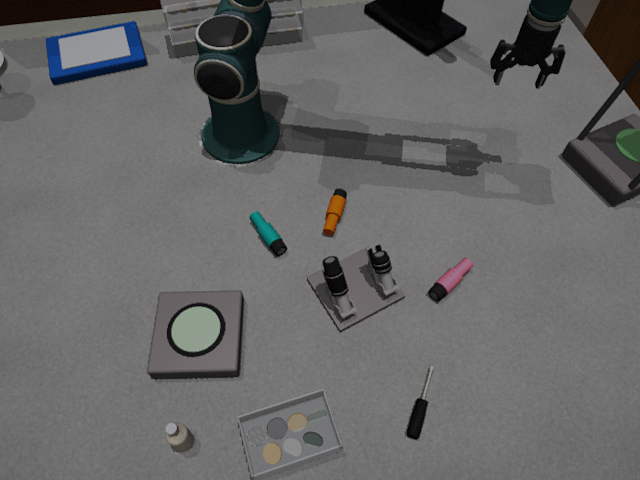

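View pics/top0.png

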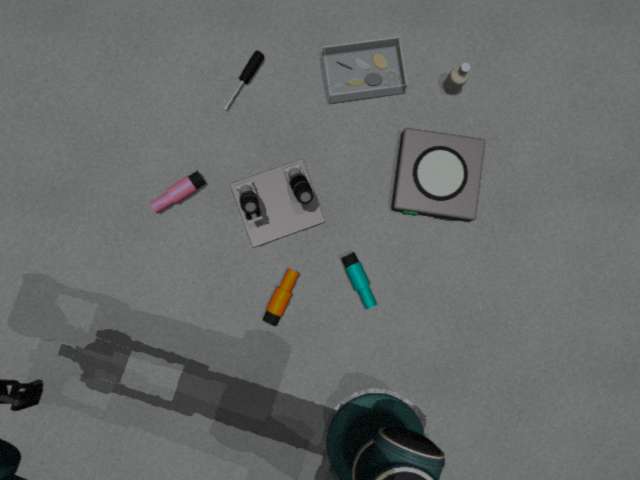

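View pics/wrist0.png

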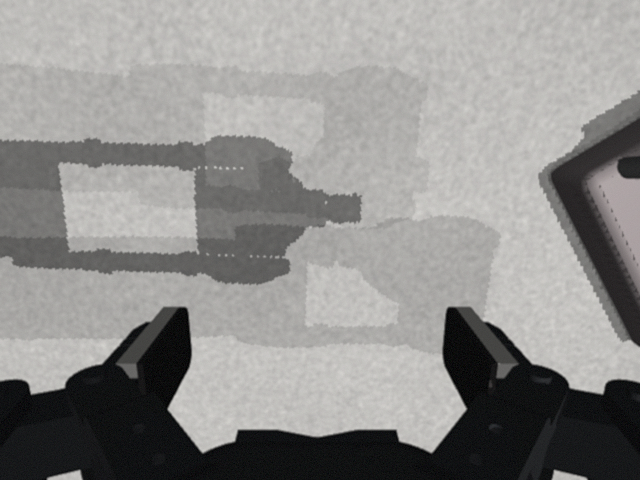

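```bash
python3 - <<'E'
from h import *
a=load('scene0')['color'][225:345,280:440,::-1]; b=load('top0')['color'][150:255,220:340,::-1]
c=load('scene0')['color'][80:220,540:640,::-1]
cv2.imwrite('pics/c1.png',np.hstack([cv2.resize(x,(390,390),interpolation=2) for x in(a,b)]))
cv2.imwrite('pics/c2.png',cv2.resize(c,None,fx=4,fy=4))
for n,pts in (('scene0',[(197,330),(150,372),(240,292),(360,290),(334,262),(345,308),(378,258),(388,285),(625,140),(600,165),(635,150)]),('top0',[(440,173),(410,140),(475,210),(280,205),(301,187),(250,205),(462,65)])):
    W=cloud(load(n))
    for u,v in pts: print(n,u,v,W[v,u].round(1))
E
```

```text
scene0 197 330 [ 583.5 -149.4   50.2]
scene0 150 372 [ 653.  -246.5   46.4]
scene0 240 292 [511.2 -53.4  46.4]
scene0 360 290 [538.1 209.1  11. ]
scene0 334 262 [531.3 146.2 143.9]
scene0 345 308 [592.9 160.1  50.9]
scene0 378 258 [518.  245.6 106.6]
scene0 388 285 [556.9 264.   50.3]
scene0 625 140 [267.8 981.8  63.5]
scene0 600 165 [331.6 879.6  58.8]
scene0 635 150 [308.3 984.7  68. ]
top0 440 173 [ 576.2 -150.2   47.8]
top0 410 140 [651.1 -89.6  41.2]
top0 475 210 [ 494.8 -222.6   47.1]
top0 280 205 [520.6 196.1   4.7]
top0 301 187 [536.9 148.8 135.7]
top0 250 205 [507.9 252.2 104.9]
top0 462 65 [ 786.7 -187.4  112. ]
```

View pics/c1.png

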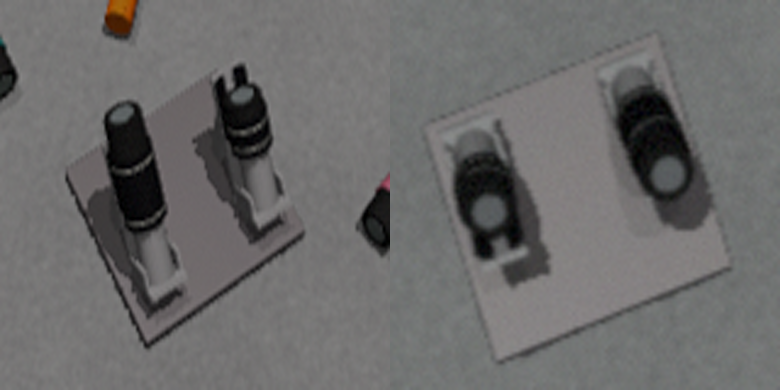

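View pics/c2.png

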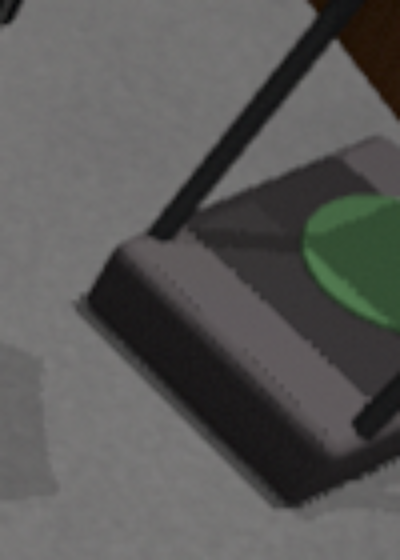

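```bash
cat >> h.py <<'E'
from scipy.optimize import least_squares
def fit(P,p0,d0,it=4):
    # p: foot point, d: axis foot->eyecup
    def unpack(q):
        d=np.array([np.sin(q[3])*np.cos(q[4]),np.sin(q[3])*np.sin(q[4]),np.cos(q[3])]); return q[:3],d
    def res(q,P):
        p,d=unpack(q); v=P-p; h=v@d; r=np.linalg.norm(v-np.outer(h,d),axis=1)
        w=lambda x:1/(1+np.exp(-x/0.7))
        R=14+5*w(h-46)-2*w(h-100)
        side=r-R
        top=h-124
        # signed distance to capped profile
        return np.where(top>-5,np.where(np.abs(top)<np.abs(side),top,side),side)
    d0=d0/np.linalg.norm(d0)
    q=np.array([*p0,np.arccos(d0[2]),np.arctan2(d0[1],d0[0])])
    for k,t in enumerate([12,8,6,5,4][:it+1]):
        r=res(q,P); S=P[np.abs(r)<t]
        q=least_squares(lambda q:res(q,S),q,loss='soft_l1',f_scale=1.5,x_scale=[1,1,1,.02,.02]).x
    p,d=unpack(q); r=res(q,S)
    return p,d,len(S),np.sqrt(np.mean(r**2))
E
python3 - <<'E'
from h import *
for names in (['scene0'],['top0'],['scene0','top0']):
    Q=[]
    for n in names:
        W=cloud(load(n)).reshape(-1,3); m=(W[:,0]>490)&(W[:,0]<625)&(W[:,1]>115)&(W[:,1]<195)&(W[:,2]>22)
        Q.append(W[m])
    P=np.vstack(Q); d=np.array([-.56,-.12,.82])
    p,d,n,r=fit(P,np.array([530,147,138.])-118*d,d)
    print(names,len(P),p.round(1),d.round(3),'tilt',np.degrees(np.arccos(d[2])).round(1),'az',np.degrees(np.arctan2(d[1],d[0])).round(1),(p+82*d).round(1),n,r.round(2))
for n in('scene0','top0'):
    W=cloud(load(n)); s=load(n)
    m=(abs(W[...,2]-48)<4)&(abs(W[...,0]-580)<60)&(abs(W[...,1]+150)<60)
    c=s['color'].astype(int); g=m&(c[...,1]>c[...,0]+5)&(c.sum(-1)>300)
    print(n,g.sum(),[(W[g][:,i].min().round(1),W[g][:,i].max().round(1),np.median(W[g][:,i]).round(1)) for i in range(3)])
E
```

```text
['scene0'] 1154 [586.2 163.1  33.4] [-0.547 -0.184  0.817] tilt 35.2 az -161.4 [541.3 148.  100.4] 956 1.45
['top0'] 717 [586.8 164.6  31.6] [-0.551 -0.182  0.815] tilt 35.5 az -161.7 [541.7 149.7  98.4] 657 1.29
['scene0', 'top0'] 1871 [586.7 163.9  32.5] [-0.548 -0.186  0.816] tilt 35.4 az -161.2 [541.7 148.6  99.4] 1600 1.45
scene0 1590 [(np.float64(528.7), np.float64(628.1), np.float64(580.3)), (np.float64(-200.5), np.float64(-103.6), np.float64(-152.6)), (np.float64(44.1), np.float64(52.0), np.float64(49.1))]
top0 1095 [(np.float64(528.1), np.float64(626.7), np.float64(578.8)), (np.float64(-200.6), np.float64(-102.2), np.float64(-155.8)), (np.float64(44.0), np.float64(52.0), np.float64(47.2))]
```

Candidates for the long eyepiece (scene px): black at (335,283), black short one at (381,270), and turquoise (268,233), orange (335,212) and pink (451,280) look-alikes. I choose (335,283). It is the longer black body, and the cylinder fit with the 124 mm profile gives a 35.3° tilt. For the plate, the low box at (197,330) has its top at z≈48. The box on the right at (620,150) is taller with posts, so it isn't the one.

```bash
cat >> h.py <<'E'
def rotv(z,x):
    z=z/np.linalg.norm(z); x=x-z*(x@z); x/=np.linalg.norm(x)
    return cv2.Rodrigues(np.stack([x,np.cross(z,x),z],1))[0].ravel()
E
python3 - <<'E'
from h import *
p=np.array([586.7,163.9,32.5]); d=np.array([-.548,-.186,.816]); d/=np.linalg.norm(d)
hor=np.array([-d[0],-d[1],0])
for nm,sg in(('outer',1),('inner',-1)):
    R=rotv(-d,sg*(hor+[0,0,1e-3]))
    for st in(200,80,0):
        q=arm.ik(p+(80+st)*d,R); print(nm,st,(p+(80+st)*d).round(1),None if q is None else np.round(q,2))
    for x in (1,-1):
      Rd=rotv(np.array([0,0,-1.]),sg*hor); 
    q=arm.ik([578,-152,130],Rd); print('place',None if q is None else np.round(q,2))
    for a in range(-90,100,30):
        Rd=rotv(np.array([0,0,-1.]),sg*np.array([np.cos(np.radians(a)),np.sin(np.radians(a)),0]));q=arm.ik([578,-152,128],Rd); print(a,None if q is None else np.round(q,2))
E
```

```text
outer 200 [433.3 111.8 260.9] [ 0.1  -0.61  2.43  0.2   0.73  1.24]
outer 80 [499.1 134.2 163. ] [ 0.15 -0.3   2.44  0.27  0.4   1.18]
outer 0 [542.9 149.   97.8] [ 0.17 -0.07  2.41  0.45  0.21  1.  ]
place [-0.3   0.22  1.89 -0.    1.03  0.94]
-90 None
-60 [-0.3   0.22  1.89  0.    1.03  2.32]
-30 [-0.3   0.22  1.89 -0.    1.03  1.8 ]
0 [-0.3   0.22  1.89 -0.    1.03  1.27]
30 [-0.3   0.22  1.89 -0.    1.03  0.75]
60 [-0.3   0.22  1.89  0.    1.03  0.22]
90 [-0.3   0.22  1.89 -0.    1.03 -0.3 ]
inner 200 [433.3 111.8 260.9] [ 0.1  -0.61  2.43  0.2   0.73 -1.91]
inner 80 [499.1 134.2 163. ] [ 0.15 -0.3   2.44  0.27  0.4  -1.96]
inner 0 [542.9 149.   97.8] [ 0.17 -0.07  2.41  0.45  0.21 -2.14]
place [-0.3   0.22  1.89 -0.    1.03 -2.2 ]
-90 [-0.3   0.22  1.89 -0.    1.03 -0.3 ]
-60 [-0.3   0.22  1.89  0.    1.03 -0.82]
-30 [-0.3   0.22  1.89 -0.    1.03 -1.35]
0 [-0.3   0.22  1.89  0.    1.03 -1.87]
30 [-0.3   0.22  1.89 -0.    1.03 -2.39]
60 None
90 None
```

```bash
python3 - <<'E'
from h import *
p=np.array([586.7,163.9,32.5]); d=np.array([-.548,-.186,.816]); d/=np.linalg.norm(d)
R=rotv(-d,np.array([-d[0],-d[1],1e-3]))
arm.reach(p+(280)*d,R); arm.dwell(0.2)
s=snap('wrist','w1'); o=arm.get_obs(); print(o['clock'],o['ee_pos'],(p+280*d).round(1))
W=cloud(s).reshape(-1,3); m=(W[:,0]>490)&(W[:,0]<625)&(W[:,1]>115)&(W[:,1]<195)&(W[:,2]>22)
P=W[m]; p,d,n,r=fit(P,p,d)
print(len(P),p.round(1),d.round(3),'tilt',np.degrees(np.arccos(d[2])).round(1),'az',np.degrees(np.arctan2(d[1],d[0])).round(1),(p+82*d).round(1),n,r.round(2))
E
```

```text
2.4833 [433.46169388 112.27682941 260.97527345] [433.3 111.8 260.9]Traceback (most recent call last):
  File "<stdin>", line 6, in <module>
  File "h.py", line 14, in cloud
    P=np.stack([(u-s['cx'])/f*z,(v-s['cy'])/f*z,z],-1); T=pose(s)
                                                          ~~~~^^^
  File "h.py", line 10, in pose
    T=np.eye(4);T[:3,:3]=cv2.Rodrigues(np.array(s['rot'],float))[0];T[:3,3]=s['ee'];return T@s['T_tool_cam']
                                                ~^^^^^^^
KeyError: 'rot'
```

View pics/w1.png

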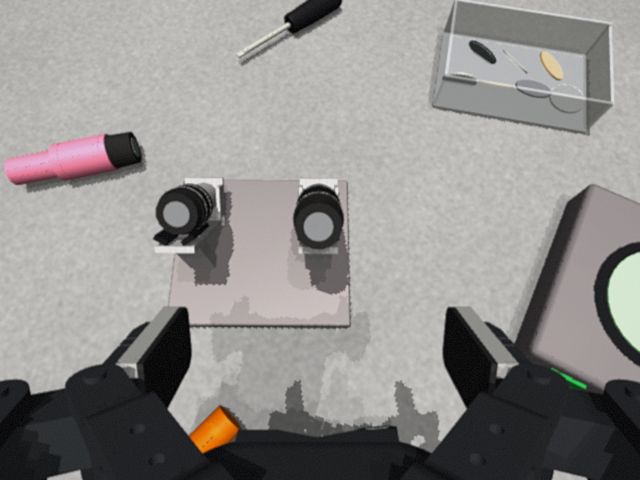

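```bash
python3 - <<'E'
from h import *
p=np.array([586.7,163.9,32.5]); d=np.array([-.548,-.186,.816]); d/=np.linalg.norm(d)
s=load('w1')
W=cloud(s).reshape(-1,3); m=(W[:,0]>490)&(W[:,0]<625)&(W[:,1]>115)&(W[:,1]<195)&(W[:,2]>22)
P=W[m]; p,d,n,r=fit(P,p,d)
print(len(P),p.round(1),d.round(3),'tilt',np.degrees(np.arccos(d[2])).round(1),'az',np.degrees(np.arctan2(d[1],d[0])).round(1),(p+82*d).round(1),(p+124*d).round(1),n,r.round(2))
W=cloud(s)
for u,v in((319,228),(177,215),(640-5,290)): print(W[v,u].round(1))
# rest edge azimuth
a,b=W[322,175],W[322,345]; print(np.degrees(np.arctan2(*(b-a)[[1,0]])))
E
```

```text
3587 [589.1 163.7  33.2] [-0.567 -0.19   0.802] tilt 36.7 az -161.5 [542.6 148.1  99. ] [518.8 140.1 132.6] 2885 0.93
[518.6 139.3 133. ]
[505.3 250.1 101.8]
[ 583.9 -123.8   47.3]
-39.88053763268594
```

```bash
python3 - <<'E'
from h import *
az=np.radians(-161.4);t=np.radians(35.2)
d=np.array([np.sin(t)*np.cos(az),np.sin(t)*np.sin(az),np.cos(t)])
g=np.array([542.1,148.3,99.3]); R=rotv(-d,np.array([-d[0],-d[1],1e-3]))
arm.set_gripper(0.85,40)
print(arm.move_straight(g+d*50,R,feed=150)); 
print(arm.move_straight(g-d*2,R,feed=60,contact_N=6)); arm.dwell(.1)
o=arm.get_obs(); print(o['clock'],o['ee_pos'],(g-2*d).round(1),o['force'])
snap('wrist','w2')
E
```

```text
False
False
5.0333 [543.36109467 148.66519878  98.13482788] [543.2 148.7  97.7] [-0.63678391 -0.03589511  0.39059962]
```

View pics/w2.png

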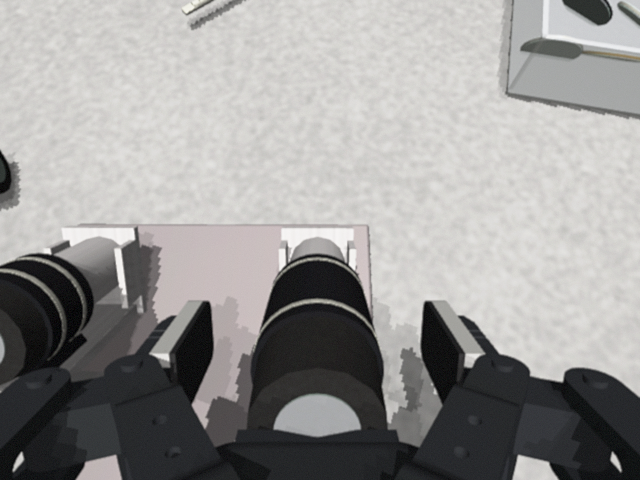

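The eyepiece (x≈317) sits midway between the pads (213 and 423), and the neighbour is clear. Next I close and lift along the axis.

```bash
python3 - <<'E'
from h import *
az=np.radians(-161.4);t=np.radians(35.2)
d=np.array([np.sin(t)*np.cos(az),np.sin(t)*np.sin(az),np.cos(t)])
g=np.array([542.1,148.3,99.3]); R=rotv(-d,np.array([-d[0],-d[1],1e-3]))
arm.set_gripper(0.0,50); o=arm.get_obs(); print('closed',o['clock'],o['opening'],o['force'])
snap('wrist','w3')
arm.move_straight(g+d*20,R,feed=60)
arm.move_straight(g+d*80+[0,0,0],R,feed=120)
o=arm.get_obs(); print(o['clock'],o['opening'],o['ee_pos'],o['force'])
snap('wrist','w4')
E
```

```text
closed 5.4917 0.4289711082021653 [-4.45984707 -2.59339032  5.50945193]
6.7083 0.43184141496666223 [498.01277183 133.53702475 163.95765375] [ 0.09695635 -0.34168068 -1.85527159]
```

View pics/w4.png

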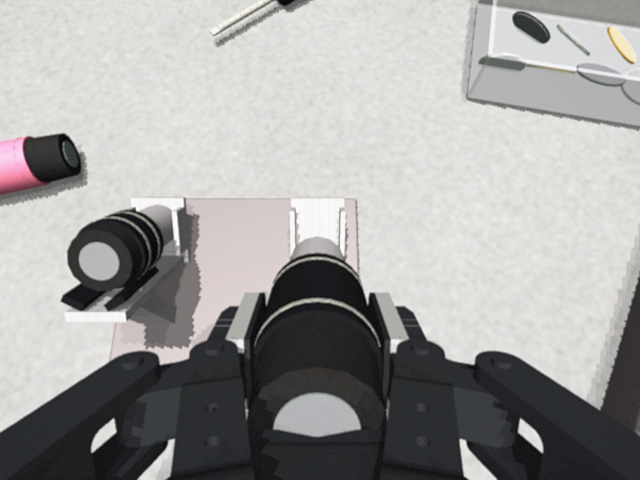

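```bash
python3 - <<'E'
from h import *
o=arm.get_obs()
Rd=rotv(np.array([0,0,-1.]),np.array([1.,0,0]))
arm.reach([470,60,260],Rd) 
arm.reach([578,-152,190],Rd); arm.dwell(.3)
o=arm.get_obs(); print(o['clock'],o['ee_pos'],o['opening'],o['force'])
for n in('scene','top','wrist'): snap(n,n+'5')
tcp=np.array(o['ee_pos']); d=np.array([0.01,0.01,1.])
for names in (['scene5'],['top5'],['wrist5'],['scene5','top5','wrist5']):
    Q=[]
    for n in names:
        W=cloud(load(n)).reshape(-1,3); v=W-tcp
        m=(np.hypot(v[:,0],v[:,1])<35)&(v[:,2]>-95)&(v[:,2]<-22)
        Q.append(W[m])
    P=np.vstack(Q); p,dd,n,r=fit(P,tcp-80*d,d)
    print(names,len(P),p.round(1),dd.round(3),'tilt',np.degrees(np.arccos(dd[2])).round(1),n,r.round(2))
for n in('scene5','top5','wrist5'):
    s=load(n);W=cloud(s); 
    m=(abs(W[...,2]-48)<5)&(np.hypot(W[...,0]-578,W[...,1]+152)<56)
    c=s['color'].astype(int); g=m&(c[...,1]>c[...,0]+5)&(c.sum(-1)>300)
    print(n,g.sum(),[W[g][:,i].min().round(1) for i in(0,1)],[W[g][:,i].max().round(1) for i in(0,1)],np.median(W[g][:,2]))
E
```

```text
8.8667 [ 578.21938996 -150.88515614  190.82275046] 0.42997863378069257 [ 0.12666296  0.4968827  -1.44075321]
['scene5'] 198 [ 583.  -150.9  109.9] [-0.061 -0.001  0.998] tilt 3.5 198 0.77
['top5'] 65 [ 583.7 -149.2  108.3] [-0.07  -0.008  0.997] tilt 4.1 65 0.47
['wrist5'] 2024 [ 584.  -150.9  106.7] [-0.058 -0.007  0.998] tilt 3.3 2024 0.2
['scene5', 'top5', 'wrist5'] 2287 [ 583.9 -150.8  106.2] [-0.058 -0.008  0.998] tilt 3.3 2287 0.44
scene5 836 [np.float64(531.5), np.float64(-201.0)] [np.float64(627.7), np.float64(-103.4)] 49.2861186997614
top5 1033 [np.float64(528.2), np.float64(-199.3)] [np.float64(625.3), np.float64(-100.1)] 47.02801648774516
wrist5 9070 [np.float64(539.5), np.float64(-202.6)] [np.float64(629.0), np.float64(-101.0)] 47.28656150679751
```

View pics/scene5.png

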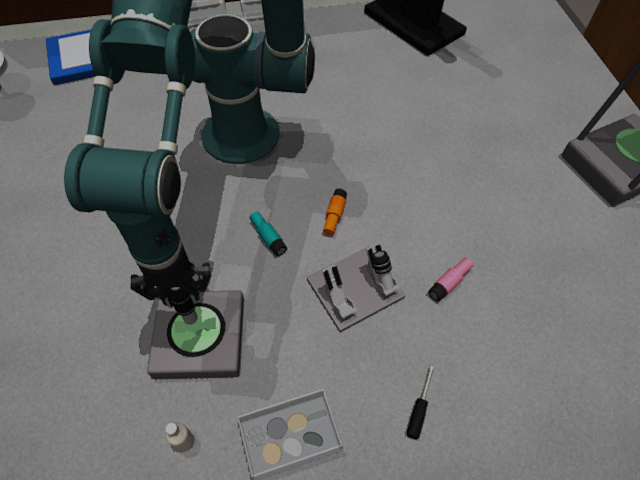

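View pics/wrist5.png

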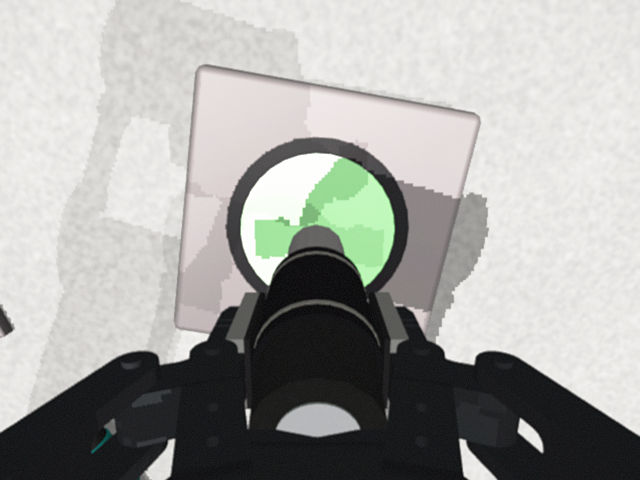

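Held, but the eyepiece leans about 3.4° in the tool x–z plane (its foot is ~5 mm toward +x). I'll tilt the tool to make it plumb, centre the foot over the plate, and measure again.

```bash
cat >> h.py <<'E'
def inhand(names,tcp,zlo=-95):
    d=np.array([0.005,0.005,1.]);Q=[]
    for n in names:
        W=cloud(load(n)).reshape(-1,3); v=W-tcp
        m=(np.hypot(v[:,0],v[:,1])<35)&(v[:,2]>zlo)&(v[:,2]<-22)
        Q.append(W[m])
    return fit(np.vstack(Q),tcp-82*d,d)
E
python3 - <<'E'
from h import *
o=arm.get_obs(); tcp=np.array(o['ee_pos']); foot=np.array([583.9,-150.9,107.5]); dd=np.array([-.059,-.006,.998]); dd/=np.linalg.norm(dd)
ax=np.cross(dd,[0,0,1.]); Q=cv2.Rodrigues(ax/np.linalg.norm(ax)*np.arccos(dd[2]))[0]
R0=cv2.Rodrigues(np.array(o['eef_rot'],float))[0]; R=cv2.Rodrigues(Q@R0)[0].ravel()
off=Q@(foot-tcp); tgt=np.array([578,-151.7,85])-off; print(off,tgt,R)
arm.move_straight(tgt,R,feed=60); arm.dwell(.3)
o=arm.get_obs(); tcp=np.array(o['ee_pos']); print(o['clock'],tcp,o['force'])
for n in('scene','top','wrist'): snap(n,n+'6')
for names in (['scene6'],['wrist6'],['scene6','top6','wrist6']):
    p,d,n,r=inhand(names,tcp); print(names,p.round(1),d.round(4),np.degrees(np.arccos(d[2])).round(2),n,r.round(2))
np.savez('st.npz',R=R,tgt=tgt)
E
```

```text
[ 8.54886380e-01  6.27408332e-02 -8.31447551e+01] [ 577.14511362 -151.76274083  168.14475512] [ 3.13409600e+00  1.32827794e-03 -9.14881691e-02]
9.8333 [ 577.31201156 -151.88041182  168.62591891] [-0.26494797 -0.02893939 -1.1286788 ]
['scene6'] [ 577.1 -152.3   86.9] [-0.001   0.0036  1.    ] 0.22 172 0.73
['wrist6'] [ 578.2 -152.    84.6] [ 3.e-04 -7.e-04  1.e+00] 0.05 2081 0.2
['scene6', 'top6', 'wrist6'] [ 578.1 -151.9   82.9] [ 8.0e-04 -2.3e-03  1.0e+00] 0.14 2330 0.46
```

View pics/wrist6.png

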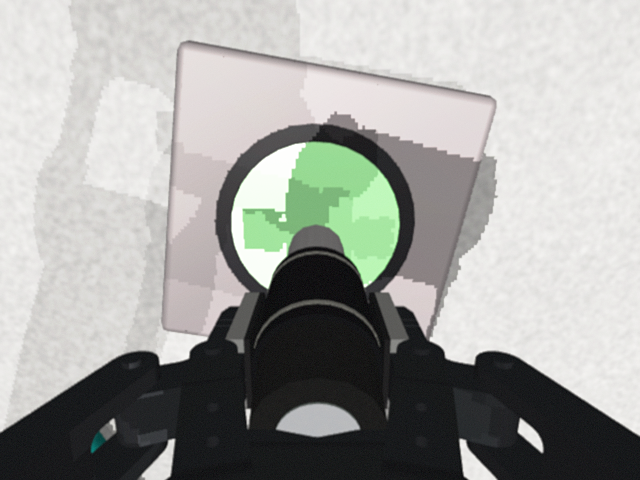

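Plumb to about 0.1° with the foot at (578.1, −151.9), which is the plate centre. Next I lower it with contact stop.

```bash
python3 - <<'E'
from h import *
z=np.load('st.npz'); t=z['tgt']; R=z['R']
arm.move_straight(t-[0,0,27],R,feed=40); arm.dwell(.2)
print(arm.get_obs()['ee_pos'],arm.get_obs()['force'])
print(arm.move_straight(t-[0,0,45],R,feed=8,contact_N=2.5))
o=arm.get_obs(); print(o['clock'],o['ee_pos'],o['force'],o['ft_torque'])
arm.dwell(.2); o=arm.get_obs(); print(o['ee_pos'],o['force'],o['ft_torque'])
for n in('scene','wrist'): snap(n,n+'7')
for names in (['wrist7'],['scene7','wrist7']):
    p,d,n,r=inhand(names,np.array(o['ee_pos']),-75); print(names,p.round(1),d.round(4),np.degrees(np.arccos(d[2])).round(2),n,r.round(2))
E
```

```text
[ 577.4207273  -151.86473646  141.56895268] [-0.8969897   0.09148742 -1.41809246]
True
12.4667 [ 577.23323968 -151.75811031  128.7207602 ] [-0.32594729 -0.67152464  4.75513915] [-0.01545166 -0.04013083 -0.04273894]
[ 577.20816967 -151.75812518  128.66121894] [-0.61406244  0.16877476  5.45575658] [ 0.01538422  0.03493439 -0.03560107]
['wrist7'] [ 578.  -151.9   44.7] [ 2.1e-03 -9.0e-04  1.0e+00] 0.13 1881 0.21
['scene7', 'wrist7'] [ 578.  -151.9   44.6] [ 2.5e-03 -3.0e-04  1.0e+00] 0.15 2020 0.35
```

```bash
python3 - <<'E'
from h import *
R=np.load('st.npz')['R']
arm.set_gripper(0.52); arm.dwell(.3); o=arm.get_obs(); print(o['clock'],o['opening'],o['force']); snap('wrist','w8')
arm.set_gripper(0.85); arm.dwell(.2); snap('wrist','w9'); p=np.array(o['ee_pos'])
for f in('w8','w9'):
    q,d,n,r=inhand([f],p,-75); print(f,q.round(1),d.round(4),np.degrees(np.arccos(d[2])).round(2),n,r.round(2))
print(arm.get_obs()['clock'],arm.get_obs()['opening'])
E
```

```text
13.3083 0.5175307006059222 [-0.24772366  0.49199299 -0.81878407]
w8 [ 578.1 -151.8   44.5] [ 0.006 -0.001  1.   ] 0.35 1777 0.21
w9 [ 578.1 -151.7   44.8] [ 6.8e-03 -7.0e-04  1.0e+00] 0.39 1757 0.21
14.0 0.848982755185011
```

View pics/w9.png

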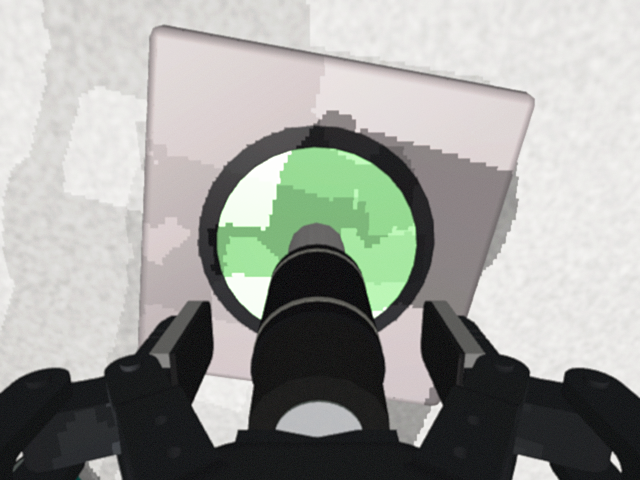

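Standing free between the open pads. I'll retreat straight along the fingers, then look twice.

```bash
python3 - <<'E'
from h import *
R=np.load('st.npz')['R']; p=np.array(arm.get_obs()['ee_pos'])
zt=cv2.Rodrigues(R)[0][:,2]
arm.move_straight(p-zt*60,R,feed=60,contact_N=5); arm.move_straight(p-zt*160,R,feed=150)
o=arm.get_obs(); print(o['clock'],o['ee_pos'],o['force']); 
snap('scene','s10'); snap('wrist','w10'); arm.dwell(2); snap('scene','s11'); snap('wrist','w11'); snap('top','t11')
for f in('s10','s11','w10','w11'):
    W=cloud(load(f)).reshape(-1,3); m=(np.hypot(W[:,0]-578,W[:,1]+152)<35)&(W[:,2]>53)&(W[:,2]<178)
    q,d,n,r=fit(W[m],np.array([578,-152,48.]),np.array([.003,.003,1])); print(f,q.round(1),(q+124*d).round(1),np.degrees(np.arccos(d[2])).round(2),n,r.round(2))
for f in('s10','w11','t11'):
    s=load(f);W=cloud(s); c=s['color'].astype(int)
    g=(abs(W[...,2]-48)<5)&(np.hypot(W[...,0]-578,W[...,1]+152)<56)&(c[...,1]>c[...,0]+5)&(c.sum(-1)>300)
    print(f,[W[g][:,i].min().round(1) for i in(0,1)],[W[g][:,i].max().round(1) for i in(0,1)])
print(arm.get_obs()['clock'])
E
```

```text
15.9667 [ 584.74356022 -150.22323712  285.78837574] [-0.43693487 -0.71255356 -0.85085062]
s10 [ 577.3 -151.7   49.4] [ 577.2 -152.   173.4] 0.18 712 1.05
s11 [ 577.2 -151.7   49.3] [ 577.2 -152.   173.3] 0.11 715 1.05
w10 [ 578.8 -151.6   47.5] [ 578.2 -151.7  171.5] 0.25 4046 0.6
w11 [ 578.8 -151.6   47.5] [ 578.2 -151.7  171.5] 0.26 3987 0.6
s10 [np.float64(530.5), np.float64(-200.7)] [np.float64(627.4), np.float64(-103.7)]
w11 [np.float64(533.5), np.float64(-202.4)] [np.float64(628.6), np.float64(-102.1)]
t11 [np.float64(528.7), np.float64(-199.4)] [np.float64(627.0), np.float64(-100.7)]
18.2167
```

View pics/s11.png

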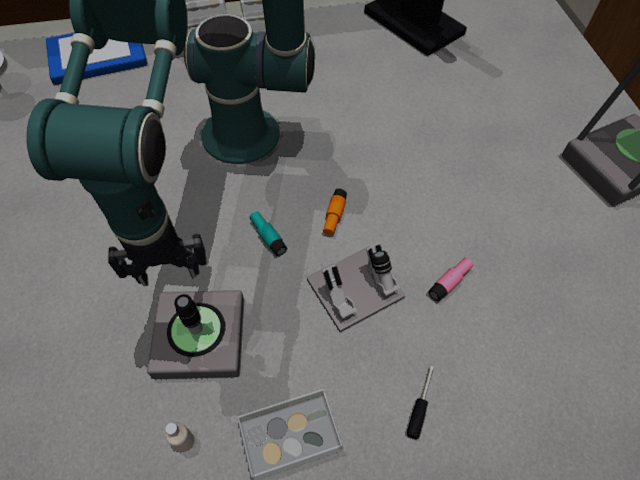

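View pics/w11.png

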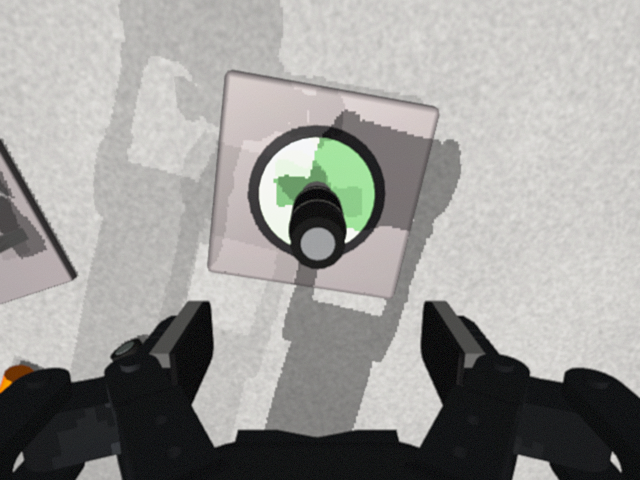

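The eyepiece stands on the plate at scene px (188,312), and the two pictures taken 2 s apart agree. The short eyepiece is still in its rest at (380,265). Handing in.

```bash
python3 -c "
from station import arm
print(arm.sign_off())"
```

```text
the job is handed in; nothing more can be done
None
```

The long eyepiece is standing upright, barrel down, in the middle of the lit plate, and I've handed the job in at about 18 s on the robot's clock. I gripped it by the black body along its 35° axis and lifted it out. It sat about 3.4° off in the fingers, so I tilted the tool to make it plumb. I lowered it at 8 mm/s until it touched with about 6–7 N, let go and backed away straight along the fingers.

**Last checks:**
- **Position:** the foot measured (577–579, −152) mm, and the plate centre came out at about (578, −151 to −152) mm, depending on the camera.
- **Standing:** it leans 0.3° or less. Pictures 2 s apart after release agreed to about 0.1 mm, with the gripper well clear.
- **Rest of the scene:** the short eyepiece is still in its rest, and the coloured look-alikes show no change in the pictures.
- **Small disagreements:** the cameras differ by 1–2 mm in the eyepiece's x position and foot height, which is within the stated calibration. No check failed.

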